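Lock the banding wheel and hold the flower stencil over the wet tile

ROBOT

A 6-joint arm with a two-finger parallel gripper is mounted at the origin on the work surface. World frame = base frame: x ahead of the robot, y to its left, z up, the work surface at z = 0. Lengths are in m, angles in rad, forces in N, time in s.
With the tool pointing down it reaches from about 0.275 to 0.825 m from the base axis. Payload 5.2 kg.
Tool frame: the origin (TCP) lies on the centre line of the jaws, within the pads' length; the fingertips stand 19 mm ahead of it and the grasp point (between the pads) is the TCP; y points along the fingers, x is the direction in which the jaws open and shut, and the axes are right-handed (so a half turn about y gives the same grasp; the last joint's range is limited). The gripper opens to 93 mm and grips with 3 to 60 N. Pads are 15 mm wide; open, the fingers measure 128 mm over their backs; the gripper's body (75 mm by 188 mm) begins 65 mm behind the grasp point.
Start: joints at [1.035, 0.259, 1.535, -0, 1.348, -0.203], TCP at [0.18, 0.52, 0.238] pointing down, gripper open.
Joint ranges: [-3.14, 3.14], [-0.91, 2.08], [0.19, 2.58], [-1.22, 4.36], [0.22, 2.71], [-3.12, 3.12]. Speed limits (rad/s): [2.57, 2.57, 3.14, 3.14, 3.14, 3.14].

INTERFACE

Orientations are given as [roll, pitch, yaw] about the fixed x, y, z axes, in that order (R = Rz(yaw) Ry(pitch) Rx(roll)).
In Python, from bench import * gives the robot as it stands.
- The arm moves only by the tool send_rows, never from a script. Its argument "plan" is one flat list of numbers, 7 for each row, row after row: the opening, from -1 (shut) to 1 (fully open), then the shift along the tool's x, y, z in mm, then the turn, a rotation vector about the tool's x, y, z in degrees. In form: [grip, dx, dy, dz, ax, ay, az, grip, dx, dy, dz, ax, ay, az, ...]. A call has exactly 5 rows; each row shifts and turns the commanded pose from where the row before left it, along the tool's axes as they then stand; what a row does not reach is not made up. A row lasts 1/8 s, in which the tool goes at most 62.5 mm and 10.7 degrees, less where a joint would pass 70% of its speed; a pose out of reach is approached as far as the arm can. A call is refused whole if a number of a shift passes 62.5 or a number of a turn 10.7, either way. A call with a gripper value outside its range is refused whole. The fingers move at their own pace and stop on an object; "force" is the grip in N (left out, the last holds). Time passes only in rows, so rows that do not move let the fingers close, or fill a call up. It gives the time, the measured TCP pose, the force and the opening at its end, in the units of the state.
- observe(): the state, without advancing time (a new reading comes with each control period).
- snapshot(name): name is "scene" or "side" or "wrist"; returns the picture (384x512x3 uint8, red, green, blue); there is no depth.
- camera_model(name): a dict with "intrinsics" (3x3 intrinsics, pixels), "T" (4x4, takes a point from camera to world coordinates); the wrist camera has in their place "T_tool_cam" (4x4, takes a point from camera to tool coordinates, whose origin is the TCP and whose axes are the tool frame's). Camera axes: x right, y down, z forward; pixel columns grow to the right and rows downward; lengths in m; the calibration is good to about 2 mm. A picture is of the moment at which its call begins: read the wrist's pose just before it. camera_model takes no time and is no camera call.
- finish_job(): hands the job in, once; it reports no verdict.
The state is a dict: "clock": time; "joint_positions": joint angles; "qvel": joint speeds; "joint_efforts": joint torques, N m; "ee_pos": TCP position; "tool_rot": TCP orientation; "wrist_force": force on the tool from outside, world axes, zero at the start; "moment": the same for the moment, N m; "opening": opening from 0.0 (shut) to 1.0 (fully open).
Only numpy, scipy, OpenCV 4.12 (cv2) and the standard library are available. Lean on these libraries where they do the work, as an engineer would, in place of code of your own. Each camera call takes 0.05 s, during which the arm holds its last target. There are 200 camera calls.

TASK

Get the wet tile ready for spraying: first lock the banding wheel by taking the steel pin out of its wooden block and pushing it down through the fork and the lug until its head sits fully on the fork. Then pick up the flower-shaped stencil (not the round one), carry it over the plywood screen, and hold it level about 1 cm above the painted tile on the wheel, centred with petals over petals. Finish still holding it there: do not put it down or let go, never touch the wet tile, do not knock the screen, and leave everything else where it is.

Things in the scene. Friction and masses are not known exactly. Their poses are not given: they have to be found in the camera images.
- pin_grip (a point): Centre of the grip knob of the loose upright steel pin, z up. Pin 82 mm long: shank 10 mm in diameter, 45 mm long, tip tapered over 6 mm; above it the head, a flange 26 mm in diameter and 5 mm thick; above that a round knob 16 mm in diameter, 32 mm tall. This point is 66 mm above the tip, 21 mm above the flange's underside, 16 mm below the top.
- pin_seat (a point): Centre of the underside of the pin's head flange, z up along the pin. It must come to rest on the fork's top. At the start the flange rests on the top of the block, 50 mm above the table, the shank wholly in the block's hole.
- fork_mouth (a point): Centre of the upper hole at the fork's top face, 79 mm above the table. The fork is fixed to the wheel's stand: two steel plates, 36 x 40 mm, 10 mm thick, tops at 53 and 79 mm, joined by an upright on the side away from the wheel. The wheel's lug, 8 mm thick, lies between them, holes in line: vertical, 12.5 mm in diameter, chamfered 2 mm. x points to the wheel's axis, 125 mm off.
- tile_top (a point): Centre of the top of the wet painted tile, loose on the wheel. White ceramic flower of four round petals, 12 mm thick, 104 mm across: petals of 24 mm radius centred 28 mm from the middle along +x, -x, +y and -y of this frame; z up; top about 79 mm above the table. A small brown dot marks the middle.
- flower_mid (a point): Middle of the flower stencil, loose, flat on the table. Plywood plate 4 mm thick, outline as the tile: four ring petals of 24 mm outer radius centred 28 mm out along +x, -x, +y, -y; z up. On it a wooden handle 34 mm long along x, 16 mm wide along y, from 4 to 44 mm above the underside. This point is 22 mm above the underside. Any of the four ways of petals over petals will do.
- round_mid (a point): Middle of the round stencil, the wrong one: a plywood ring 104 mm across and 4 mm thick with one crossbar and the same handle. This point is 22 mm above its underside. It and the flower stencil may lie in either of two places.
- screen_top (a point): Middle of the top edge of the fixed upright plywood splash screen between the stencils and the wheel: 340 mm long along x, 10 mm thick along y, top edge 110 mm above the table.
- blank_mid (a point): Centre of an unpainted brown flower tile, 104 mm across, 12 mm thick, lying on the table; leave it alone.
- varnish_a_mid (a point): Centre of a small square glass bottle with a white cap, 30 x 30 mm, 84 mm tall; leave it alone.
- varnish_b_mid (a point): Centre of a second such bottle, 30 x 30 mm, 84 mm tall; leave it alone.
- jar_mid (a point): Centre of a glass jar 60 mm in diameter, 85 mm tall; leave it alone.
- prop_mid (a point): Centre of a small block of wood, 60 x 30 x 50 mm; leave it alone.
- brush_grip (a point): Handle of a paint brush lying on the table; leave it alone.
- block: Fixed wooden block that the pin stands in at the start, 60 x 60 x 50 mm, with one 14 mm hole; origin at the centre of its underside.
- stand: Fixed stand of the banding wheel; origin on the table at the wheel's axis. The wheel is a dark steel disc 180 mm in diameter, top 67 mm above the table; it is stiff and turns only if shoved. The fork stands along -x.
- tile: The wet tile itself; its origin is the centre of its underside, 12 mm below tile_top, same axes.
- flower_stencil: The flower stencil itself; its origin is the centre of its underside, 22 mm below flower_mid, same axes.
- screen: The splash screen itself; its origin is the middle of its foot on the table, 110 mm below screen_top.
There are look-alikes about, which are no part of the job. Leave any turquoise look-alike of the flower_stencil alone.

How it is judged:
On the way, in this order (a step that is already met when the one before it is completed fails the run):
1. the pin is down through fork and lug with its head seated on the fork (z of pin_seat in the frame of fork_mouth between -0.003 and 0.003 m and horizontal distance between pin_seat and fork_mouth below 0.004 m and angle between pin_seat's own z axis and vertical below 0.09 rad), for 0.2 s.
2. the flower stencil is lifted off the table by the gripper (height (world z) of flower_mid above 0.06 m and contact force between flower_stencil and the fingers above 0.5 N), for 0.2 s.
At the end, for the whole second after the job is handed in: Pin head seated on the fork (3 mm high, 4 mm sideways, 0.09 rad). Flower stencil held in the fingers, still, underside 3 to 18 mm above the tile, centred within 7 mm, petals over petals within 0.14 rad (any of four ways), level within 0.1 rad. Tile flat on the wheel (all of step 1 and horizontal distance between flower_mid and tile_top below 0.007 m and z of flower_mid in the frame of tile_top between 0.025 and 0.04 m and (angle between the x axis of flower_mid and the x axis of tile_top, either way round below 0.14 rad or angle between the x axis of flower_mid and the x axis of tile_top, either way round above 1.431 rad) and angle between flower_mid's own z axis and vertical below 0.1 rad and linear speed of flower_stencil below 0.02 m/s and contact force between flower_stencil and the fingers above 0.5 N and height (world z) of tile_top between 0.076 and 0.083 m and angle between tile_top's own z axis and vertical below 0.05 rad); the arm keeps its last pose, push and grip.
It fails at once if the wet tile is touched by the stencil, the gripper or the arm (contact force between tile and flower_stencil above 0.3 N or contact force between tile and the fingers above 0.3 N or contact force between tile and the arm above 0.3 N).
It fails at once if the screen is knocked (over 3 N) (contact force between screen and anything else above 3 N).
It fails at once if something else on the table (round stencil, brown tile, bottles, jar, wood block, brush) is moved more than 20 mm (distance of any of round_mid, blank_mid, varnish_a_mid, varnish_b_mid, jar_mid, prop_mid, brush_grip from where it was at the start of the episode above 0.02 m).
It also fails if it takes over 64 s, if anything falls off the work surface, if the arm or the gripper's body presses on something with over 40 N, if the wrist force passes 120 N, or if a joint passes its speed limit or range.

## Working session

There is one attempt and no reset: what is moved stays moved. The work goes in short steps, Python scripts to look and compute and a tool call to move; the robot and the scene stay as the last step left them, time stands still between calls to the robot, and variables do not carry over. Pictures are saved under pics/ and viewed, about 8 in all and at most 12, crops included, and the job is handed in when it is done.

Besides the shell and the picture viewer there is one more tool, called after "Emit:" by a JSON object that holds its "api" and its "payload", one argument or row to a line. send_rows: Moves the arm, as the interface text tells. Its arguments: {"type":"object","properties":{"plan":{"type":"array"},"force":{"type":"number"}},"required":["plan"]}

```bash
mkdir -p pics; ls
cat > h.py <<'E'
from bench import *
import numpy as np, cv2
from scipy.spatial.transform import Rotation as Ro
def T_of(name):
    m=camera_model(name)
    if 'T' in m: return np.array(m['intrinsics']),np.array(m['T'])
    s=observe(); T=np.eye(4); T[:3,:3]=Ro.from_euler('xyz',s['tool_rot']).as_matrix(); T[:3,3]=s['ee_pos']
    return np.array(m['intrinsics']),T@np.array(m['T_tool_cam'])
def ray(K,T,uv,z):
    uv=np.atleast_2d(uv).astype(float)
    d=np.c_[(uv[:,0]-K[0,2])/K[0,0],(uv[:,1]-K[1,2])/K[1,1],np.ones(len(uv))]@T[:3,:3].T
    o=T[:3,3]; return o+d*((z-o[2])/d[:,2])[:,None]
def proj(K,T,p):
    p=np.atleast_2d(p); c=(p-T[:3,3])@T[:3,:3]; return c[:,:2]/c[:,2:]*[K[0,0],K[1,1]]+[K[0,2],K[1,2]]
def save(n,im): cv2.imwrite(n,im[:,:,::-1])
E
python3 - <<'E'
from h import *
print(observe())
a=[]
for n in("scene","side","wrist"):
    K,T=T_of(n); im=snapshot(n); np.savez(f'{n}0.npz',im=im,K=K,T=T); save(f'pics/{n}0.png',im); print(n,K.tolist(),T.round(4).tolist())
s,d,w=[np.load(f'{n}0.npz')['im'] for n in("scene","side","wrist")]
save('pics/all0.png',np.vstack([np.hstack([s,d])]))
E
cd pics; python3 -c "
import cv2
for n in('scene','side'): cv2.imwrite(n+'b.png',cv2.resize(cv2.imread(n+'0.png'),(800,600),interpolation=3))"
```

```text
pics
{'clock': 0.0, 'joint_positions': array([ 1.03522141e+00,  2.59353821e-01,  1.53607977e+00, -8.53859452e-06,
        1.34801553e+00, -2.02784323e-01]), 'qvel': array([ 0.00056886,  0.00040304,  0.00053977,  0.00091198, -0.00046339,
        0.00030327]), 'joint_efforts': array([ 1.81234678e-03, -4.37305641e+01, -2.84003627e+01,  7.22789741e-02,
        4.13914165e-02, -1.20830496e-04]), 'ee_pos': array([0.17937667, 0.51937716, 0.2368132 ]), 'tool_rot': array([-1.57043059,  0.00182011,  1.23800796]), 'wrist_force': array([-0.68052428, -0.40335972, -0.186171  ]), 'moment': array([ 0.03543292,  0.03112965, -0.04593716]), 'opening': 1.0012792593323034}
scene [[423.30110963104187, 0.0, 255.0732408634787], [0.0, 423.30110963104187, 191.0795082901925], [0.0, 0.0, 1.0]] [[-0.5538, 0.65, -0.5204, 1.2129], [0.8327, 0.4313, -0.3473, 0.4273], [-0.0013, -0.6256, -0.7801, 1.056], [0.0, 0.0, 0.0, 1.0]]
side [[456.44828423586006, 0.0, 251.20843718176383], [0.0, 456.44828423586006, 188.5625303708587], [0.0, 0.0, 1.0]] [[0.9424, -0.2267, 0.246, 0.2987], [-0.3345, -0.6266, 0.7039, -0.8326], [-0.0054, -0.7456, -0.6663, 0.8649], [0.0, 0.0, 0.0, 1.0]]
wrist [[304.4788435791621, 0.0, 258.03117310084576], [0.0, 304.4788435791621, 187.44021455235026], [0.0, 0.0, 1.0]] [[0.3262, 0.9045, 0.2749, 0.1031], [0.9453, -0.3118, -0.0958, 0.547], [-0.0009, 0.2911, -0.9567, 0.3838], [0.0, 0.0, 0.0, 1.0]]
```

View pics/sceneb.png

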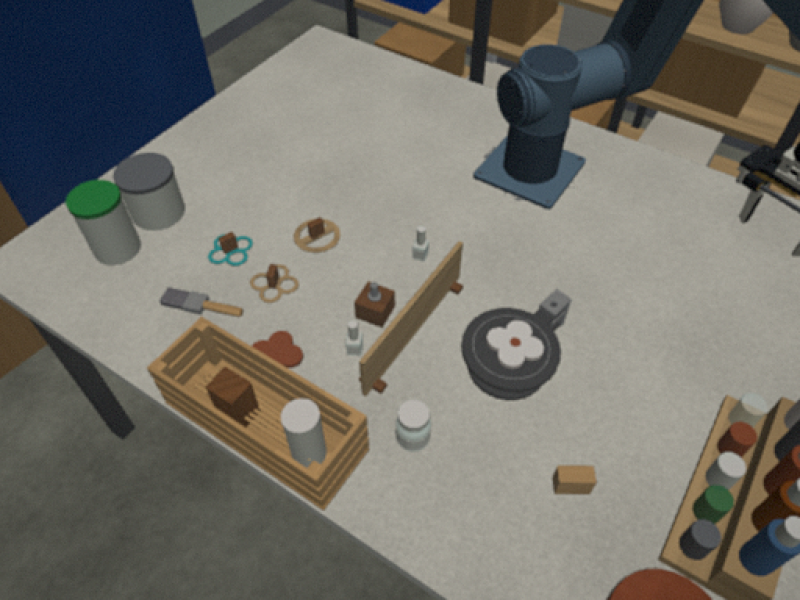

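View pics/sideb.png

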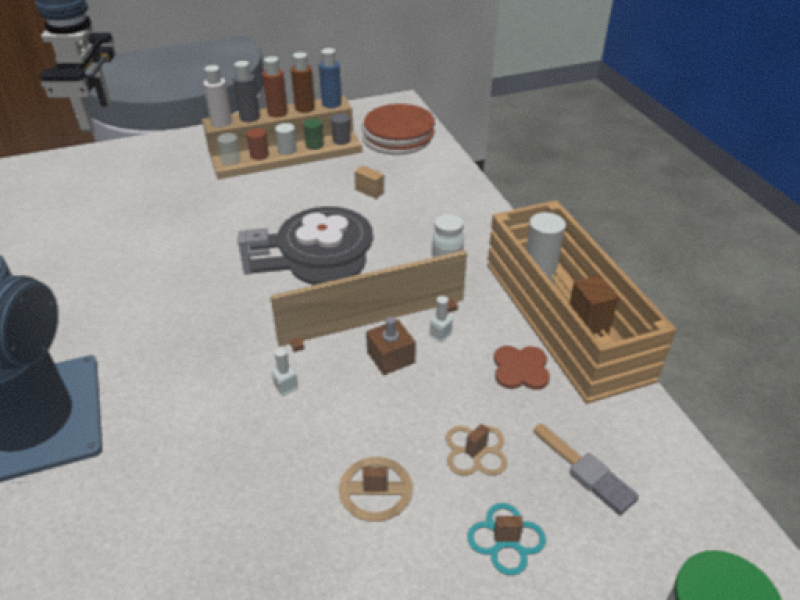

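Candidates (scene view, 800-px scale):
- **Stencils:** plain plywood flower (274,283), which is the target. The turquoise flower (230,248) is a look-alike, and the round ring (317,235) is the wrong one.
- **Tiles:** white tile on the wheel (515,343), which is the target. The brown blank is at (280,350).
- **Pin:** in the block at (375,290). The bottles at (421,243) and (353,337) could be mistaken for it.
- **Fork:** at (556,305).

Next I'll take a close crop and the first measurements.

Run:
```python
from h import *
def crop(n,c,r,out=(400,300)):
    im=np.load(f'{n}0.npz')['im']; x,y=np.array(c)/1.5625; w=r*4/3
    return cv2.resize(im[int(y-r):int(y+r),int(x-w):int(x+w)],out,interpolation=cv2.INTER_CUBIC)
A=[[crop('scene',(275,265),48),crop('scene',(520,325),48)],[crop('side',(470,460),60),crop('side',(345,290),60)]]
save('pics/crops.png',np.vstack([np.hstack(r) for r in A]))
S={n:np.load(f'{n}0.npz') for n in('scene','side')}
def R(n,uv,z): return ray(S[n]['K'],S[n]['T'],np.array(uv)/1.5625-0.0,z)[0].round(4)[:2]
for lab,z,a,b in [('tiledot',.079,(515,342),(322,227)),('pintop',.087,(375,286),(391,322)),('flowerhandle top',.044,(274,269),(480,431)),('round',.044,(318,222),(376,470)),('teal',.044,(229,238),(508,518)),('screenend1',.11,(462,247),(467,257)),('screenend2',.11,(364,350),(274,296)),('forktop',.079,(557,299),(256,236)),('botA',.084,(421,231),(282,351)),('botB',.084,(353,325),(442,301)),('jar',.085,(413,409),(449,222)),('blank',.012,(282,348),(521,367))]:
    print(lab,R('scene',a,z),R('side',b,z))
for n in S:
    hsv=cv2.cvtColor(S[n]['im'],cv2.COLOR_RGB2HSV)
    for lab,p in [('tile',(502,345) if n=='scene' else (335,237)),('ply',(262,293) if n=='scene' else (465,465)),('table',(500,450) if n=='scene' else (150,250)),('wheel',(480,350)if n=='scene' else (290,245)),('fork',(555,298) if n=='scene' else (250,236))]:
        u,v=(np.array(p)/1.5625).astype(int); print(n,lab,hsv[v,u],S[n]['im'][v,u])
```

```text
tiledot [0.5287 0.2223] [0.529  0.2192]
pintop [ 0.5657 -0.0585] [ 0.5621 -0.0708]
flowerhandle top [ 0.6137 -0.2771] [ 0.6214 -0.2819]
round [ 0.4574 -0.2859] [ 0.4615 -0.2938]
teal [ 0.5994 -0.4135] [ 0.5973 -0.4193]
screenend1 [0.4056 0.038 ] [0.7275 0.0119]
screenend2 [0.7096 0.0195] [0.3995 0.0258]
forktop [0.3963 0.2427] [0.4084 0.2336]
botA [ 0.3911 -0.0655] [ 0.3872 -0.0713]
botB [ 0.662  -0.0405] [ 0.6575 -0.0497]
jar [0.7475 0.1451] [0.7525 0.1458]
blank [ 0.7403 -0.1559] [ 0.7496 -0.1667]
scene tile [ 17  13 178] [178 174 169]
scene ply [ 17 101 144] [144 119  87]
scene table [ 23  20 164] [164 161 151]
scene wheel [15  7 70] [70 69 68]
scene fork [ 45   5 113] [112 113 111]
side tile [143   5 211] [210 207 211]
side ply [ 38   5 192] [191 192 188]
side table [ 19  10 198] [198 195 190]
side wheel [114  12 104] [ 99 100 104]
side fork [105  11 139] [133 136 139]
```

View pics/crops.png

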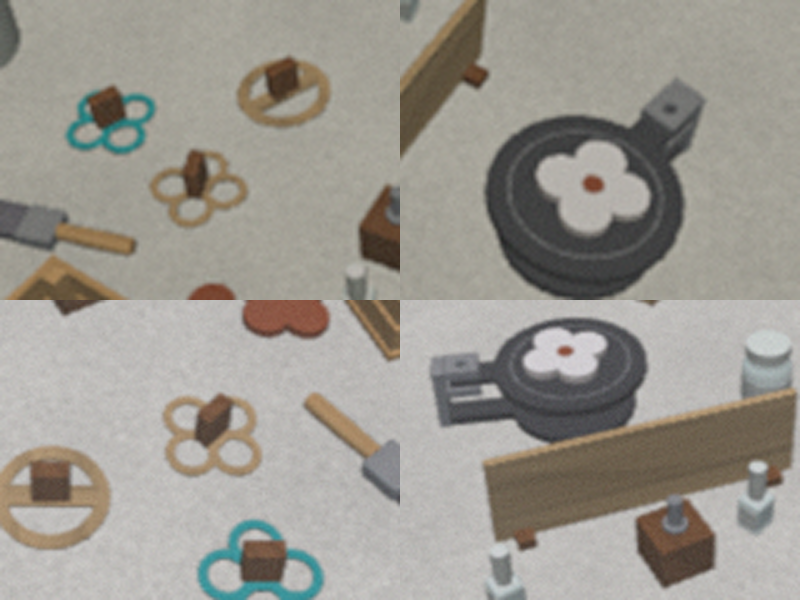

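The crop confirms my choice: the plain plywood flower at crop pixel (198,185), with the turquoise one at (108,115) and the round ring at (283,90). The two views agree to about 1 cm, so I'll start moving and refine with the wrist camera.

Emit:
{"api": "send_rows", "payload": {
  "plan": [1,-26,0,-51,0,0,0,1,-26,0,-51,0,0,0,1,-26,0,-51,0,0,0,1,-26,0,-51,0,0,0,1,-26,0,-51,0,0,0]
}}

```text
clock: 0.78
ee_pos: [0.3791, 0.3122, 0.2376]
tool_rot: [-1.571, -0.0, 1.238]
wrist_force: [1.3, 0.9, -0.3]
opening: 0.997
```

Emit:
{"api": "send_rows", "payload": {
  "plan": [1,-26,0,-51,0,0,0,1,-26,0,-51,0,0,0,1,0,0,0,0,10,0,1,0,0,0,0,10,0,1,0,0,0,0,10,0]
}}

```text
clock: 1.4
ee_pos: [0.4576, 0.2308, 0.2373]
tool_rot: [-1.57, 0.001, 0.708]
wrist_force: [0.4, 0.4, 0.9]
opening: 0.998
```

Run:
```python
from h import *
s=observe(); print(s['clock'],s['ee_pos'],s['tool_rot'],s['opening'])
K,T=T_of('wrist'); im=snapshot('wrist'); np.savez('w1.npz',im=im,K=K,T=T)
save('pics/w1.png',cv2.resize(im,(800,600),interpolation=cv2.INTER_CUBIC))
```

```text
1.4 [0.45758427 0.23078828 0.23726747] [-1.57036223e+00  8.01694865e-04  7.07860981e-01] 0.9981424070154459
```

View pics/w1.png

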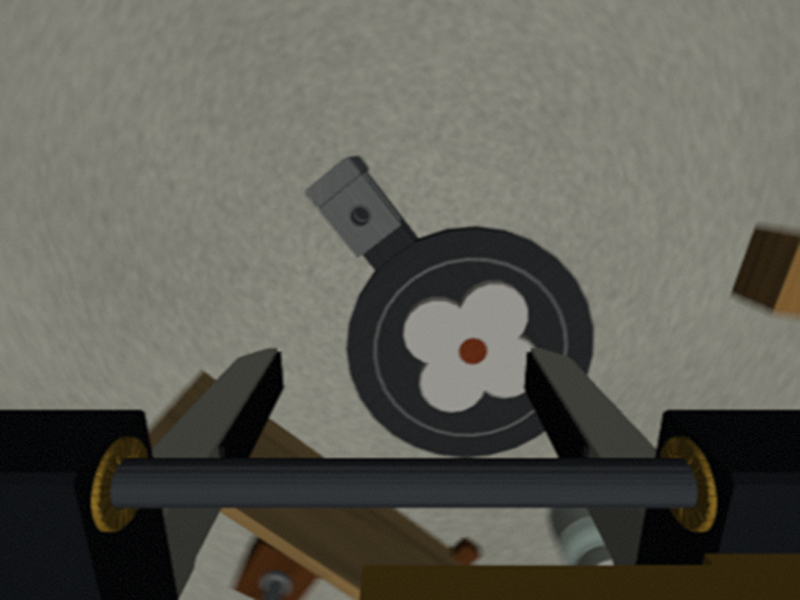

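The wrist view shows the fork hole at about (360,215), the brown dot at (473,350), the tile petals with one partly behind a finger, and the pin at (275,585). I'll measure these with masks.

```bash
cat >> h.py <<'E'
def blob(mask,near,):
    n,l,st,c=cv2.connectedComponentsWithStats(mask.astype(np.uint8)); 
    i=1+np.argmin(np.hypot(*(c[1:]-near).T)); return l==i,c[i],st[i,4]
E
python3 - <<'E'
from h import *
near={'w1':((230,137.5),(303,224)),'scene0':((356,0),(330,219)),'side0':((0,0),(206,145))}
for n in near:
    D=np.load(n+'.npz'); im,K,T=D['im'],D['K'],D['T']; hsv=cv2.cvtColor(im,cv2.COLOR_RGB2HSV).astype(int)
    red=(hsv[...,1]>90)&((hsv[...,0]<12)|(hsv[...,0]>170))
    m,c,a=blob(red,near[n][1]); dot=ray(K,T,c+0,.079)[0]; print(n,'dot',c,a,dot.round(4))
    # tile: bright within 60mm of dot
    vv,uu=np.mgrid[:384,:512]; P=ray(K,T,np.c_[uu.ravel(),vv.ravel()],.079)-dot
    r=np.hypot(P[:,0],P[:,1]).reshape(384,512); th=np.arctan2(P[:,1],P[:,0])
    br=((hsv[...,2]>125)|m)&(r<.068)&(hsv[...,1]<60)|m
    m2,c2,a2=blob(br,c)
    q=P.reshape(384,512,3)
    # centroid of area and 4-fold phase from radius of contour
    cs,_=cv2.findContours(m2.astype(np.uint8),cv2.RETR_EXTERNAL,cv2.CHAIN_APPROX_NONE); cc=max(cs,key=len)[:,0,:]
    W=ray(K,T,cc,.079)-dot; t=np.degrees(np.arctan2(W[:,1],W[:,0])); rr=np.hypot(W[:,0],W[:,1])
    bins=np.arange(-180,180,5); med=np.array([rr[(t>=b)&(t<b+5)].max(initial=0) for b in bins])
    print((med*1000).round().astype(int).tolist(), 'cent',(q[m2].mean(0)*1000).round(1))
    ph=np.sum(med*np.exp(4j*np.radians(bins+2.5))); print('phase deg',np.degrees(np.angle(ph))/4)
# hole
D=np.load('w1.npz'); im,K,T=D['im'],D['K'],D['T']; g=im.sum(2)/3
sub=g[128:148,220:242]; print(sub[2:18].astype(int))
v,u=np.nonzero(sub<45); c=np.array([u.mean()+220,v.mean()+128]); print(c,len(u),ray(K,T,c,.079),ray(K,T,c,.075))
print('pintop approx',ray(K,T,(176,374),.087))
# wheel axis: ellipse fit of wheel rim top via dark mask
E
```

```text
w1 dot [302.23873874 224.34234234] 222 [0.5293 0.2225 0.079 ]
[50, 51, 51, 51, 50, 49, 47, 45, 43, 41, 36, 32, 37, 40, 42, 44, 47, 48, 49, 50, 50, 50, 49, 48, 47, 45, 42, 39, 36, 31, 35, 38, 42, 45, 47, 48, 48, 44, 42, 39, 39, 37, 37, 37, 40, 40, 38, 34, 35, 39, 42, 45, 47, 49, 50, 51, 51, 51, 51, 49, 47, 46, 44, 40, 36, 33, 37, 41, 43, 46, 48, 50] cent [-3.2  0.8  0. ]
phase deg 10.378681144863263
scene0 dot [329.36363636 218.31818182] 22 [0.5274 0.2208 0.079 ]
[49, 48, 50, 49, 48, 47, 47, 43, 43, 40, 38, 0, 33, 40, 42, 44, 45, 48, 48, 49, 51, 50, 49, 49, 49, 46, 44, 45, 41, 37, 0, 39, 41, 46, 48, 49, 52, 51, 53, 54, 54, 53, 49, 49, 43, 41, 38, 36, 37, 44, 46, 47, 49, 50, 51, 52, 51, 50, 49, 46, 47, 45, 0, 40, 36, 0, 33, 39, 42, 45, 0, 46] cent [ 2.5  1.4 -0. ]
phase deg 14.003407822267226
side0 dot [205.69230769 145.        ] 13 [0.5283 0.2209 0.079 ]
[50, 52, 54, 54, 54, 0, 55, 56, 54, 52, 50, 39, 38, 43, 47, 53, 58, 60, 61, 58, 56, 54, 52, 50, 47, 44, 42, 39, 0, 38, 42, 0, 44, 44, 48, 49, 50, 50, 52, 50, 50, 48, 0, 48, 45, 38, 36, 35, 35, 40, 40, 45, 46, 47, 49, 51, 52, 51, 49, 5
[... 663 characters left out ...]
75 54 38 43 53 49 42 37 34 35 34 34 43 59 72 81 84 83 82]
 [84 85 84 75 58 36 38 52 57 49 44 36 37 37 38 47 62 75 82 81 82 83]
 [83 83 86 78 64 44 34 41 52 57 55 51 50 47 49 54 69 80 81 86 85 85]
 [84 82 84 82 71 53 39 31 39 48 55 58 57 55 50 58 72 82 86 84 83 83]
 [82 84 82 84 80 68 50 39 33 33 36 40 37 39 49 63 78 83 87 85 85 83]
 [83 82 83 84 82 78 68 55 45 40 37 37 41 51 66 78 81 85 86 85 84 84]
 [83 82 84 80 85 81 78 71 64 59 55 56 62 72 81 82 83 81 84 87 87 88]
 [83 83 82 83 82 85 84 85 80 80 77 80 81 82 83 83 83 83 80 86 87 86]]
[229.87323944 137.54929577] 71 [[0.41034019 0.2442632  0.079     ]] [[0.41040754 0.2436196  0.075     ]]
pintop approx [[ 0.54481126 -0.02749127  0.087     ]]
```

Emit:
{"api": "send_rows", "payload": {
  "plan": [1,-20,0,-55,0,0,0,1,-20,0,-55,0,0,0,1,-20,0,-55,0,0,0,1,-20,0,-55,0,0,0,1,-20,0,-55,0,0,0]
}}

```text
clock: 2.08
ee_pos: [0.5626, -0.0438, 0.2375]
tool_rot: [-1.571, -0.0, 0.717]
wrist_force: [0.9, -0.1, -0.2]
opening: 0.998
```

Emit:
{"api": "send_rows", "payload": {
  "plan": [1,0,0,0,0,10,0,1,0,0,0,0,10,0,1,0,0,0,0,10,0,1,0,0,0,0,10,0,1,0,0,0,0,0,0]
}}

```text
clock: 2.7
ee_pos: [0.5621, -0.042, 0.2374]
tool_rot: [-1.571, 0.001, 0.02]
wrist_force: [-0.6, 0.2, -0.4]
opening: 1.001
```

Run:
```python
from h import *
s=observe(); print(s['clock'],s['ee_pos'],s['tool_rot'],s['opening'])
K,T=T_of('wrist'); im=snapshot('wrist'); np.savez('w2.npz',im=im,K=K,T=T)
save('pics/w2.png',cv2.resize(im,(800,600),interpolation=cv2.INTER_CUBIC))
```

```text
2.7 [ 0.56210591 -0.0419947   0.23740281] [-1.57064870e+00  5.03253834e-04  1.99643696e-02] 1.0014121309321948
```

View pics/w2.png

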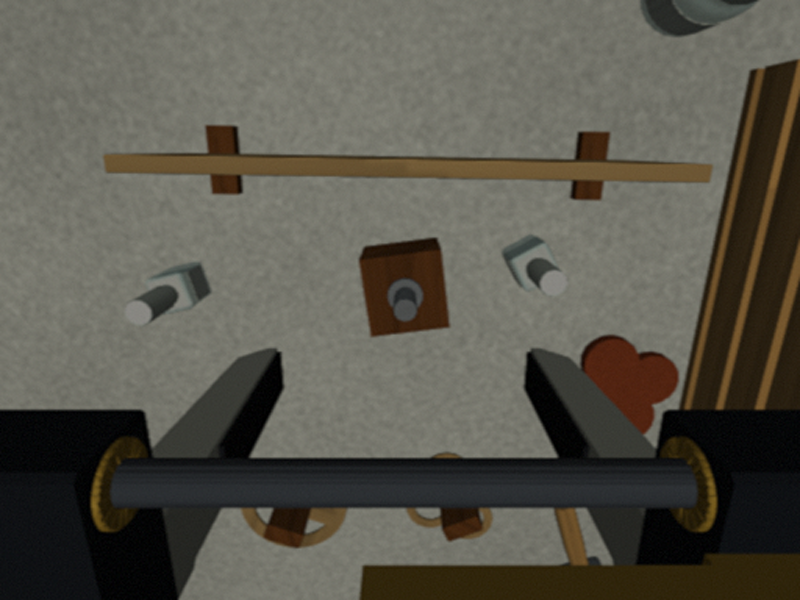

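Run:
```python
from h import *
D=np.load('w2.npz'); im,K,T=D['im'],D['K'],D['T']
hsv=cv2.cvtColor(im,cv2.COLOR_RGB2HSV).astype(int)
print(hsv[172:212,246:274,2][::2]); 
m=(hsv[...,1]<80); m[:172]=0;m[212:]=0;m[:,:236]=0;m[:,282:]=0
mm,c,a=blob(m,(259,195)); v,u=np.nonzero(mm); print(c,a,u.min(),u.max(),v.min(),v.max())
for y in range(v.min(),v.max()+1): x=u[v==y]; print(y,x.min(),x.max(),end='; ')
print()
for uv,z in [((259,190),.055),((258.5,199.5),.087)]: print(ray(K,T,uv,z))
X,Y=.5620,-.0640
for z,r in((.055,.013),(.087,.008)):
    p=proj(K,T,[[X,Y,z],[X-r,Y,z],[X+r,Y,z],[X,Y+r,z],[X,Y-r,z]]); print(z,p.round(1).tolist())
for a,b in [((105/1.5625,155/1.5625),(710/1.5625,165/1.5625))]: print('screen top',ray(K,T,[a,b],.11))
```

```text
[[58 55 56 50 57 58 58 55 54 55 55 54 53 52 51 51 51 53 57 60 63 63 60 61
  62 63 65 62]
 [59 54 53 56 51 57 57 58 55 55 55 53 54 53 54 53 52 55 59 60 62 61 61 62
  62 64 64 66]
 [59 56 55 52 54 54 52 55 55 55 55 57 55 48 53 52 52 55 60 62 62 63 61 62
  61 62 65 65]
 [60 56 54 52 52 55 55 53 53 49 52 54 51 51 49 53 50 50 56 58 62 64 61 64
  63 62 63 67]
 [59 56 54 51 51 48 52 62 71 77 79 81 80 82 81 80 79 75 72 56 53 56 59 61
  61 61 64 63]
 [62 58 52 48 55 67 79 82 81 83 79 78 78 79 78 81 80 81 82 80 81 65 59 60
  63 62 60 63]
 [60 59 55 60 77 84 82 81 77 69 59 48 47 46 48 51 59 68 78 79 81 81 71 59
  58 61 60 63]
 [61 58 66 77 81 79 77 60 46 39 43 42 46 44 44 41 42 42 52 66 77 82 79 69
  63 58 61 65]
 [61 60 68 77 80 77 65 45 41 38 44 44 45 45 43 43 44 40 41 49 68 77 79 80
  69 63 60 62]
 [59 61 67 79 77 72 53 40 40 41 45 42 45 45 45 43 42 39 38 45 63 78 81 76
  66 62 60 62]
 [58 60 67 71 77 68 48 40 46 60 71 75 76 75 75 70 61 52 40 41 58 79 83 71
  62 62 60 61]
 [57 59 55 66 74 67 53 58 71 78 76 78 75 79 78 79 77 77 70 54 55 71 72 65
  58 61 58 58]
 [60 59 59 58 61 57 60 76 78 77 
[... 731 characters left out ...]
8 256 262; 179 254 264; 180 252 265; 181 251 267; 182 250 267; 183 249 268; 184 249 269; 185 249 269; 186 248 269; 187 248 270; 188 248 270; 189 248 270; 190 248 270; 191 248 270; 192 249 269; 193 249 269; 194 249 268; 195 250 268; 196 251 267; 197 252 266; 198 252 266; 199 252 266; 200 252 266; 201 252 265; 202 253 265; 203 254 264; 204 255 263; 205 258 259; 
[[ 0.56418318 -0.0627918   0.055     ]]
[[ 0.56356137 -0.06308408  0.087     ]]
0.055 [[257.1, 191.0], [245.6, 190.8], [268.5, 191.2], [257.3, 179.9], [256.8, 201.8]]
0.087 [[257.0, 200.3], [249.2, 200.2], [264.7, 200.5], [257.1, 192.9], [256.8, 207.6]]
screen top [[0.39600024 0.0332651  0.11      ]
 [0.73203936 0.03479517 0.11      ]]
```

Emit:
{"api": "send_rows", "payload": {
  "plan": [1,1.5,0,-20.5,0,0,0,1,0,40,0,0,0,0,1,0,40,0,0,0,0,1,0,20,0,0,0,0,1,0,0,0,0,0,0],
  "force": 30
}}

```text
clock: 3.38
ee_pos: [0.563, -0.0634, 0.1359]
tool_rot: [-1.57, 0.004, 0.018]
wrist_force: [0.2, -0.1, -0.6]
opening: 0.997
```

Run:
```python
from h import *
s=observe(); print(s['clock'],s['ee_pos'],s['tool_rot'],s['opening'])
K,T=T_of('wrist'); im=snapshot('wrist'); np.savez('w3.npz',im=im,K=K,T=T)
print(proj(K,T,[s['ee_pos']]),proj(K,T,[[.564,-.0625,.087]]))
save('pics/w3.png',im)
```

```text
3.375 [ 0.56296832 -0.06340658  0.13592394] [-1.56990463  0.00373965  0.01754418] 0.9971423311315889
[[257.15870509 253.93261422]] [[259.06152146 217.58023921]]
```

View pics/w3.png

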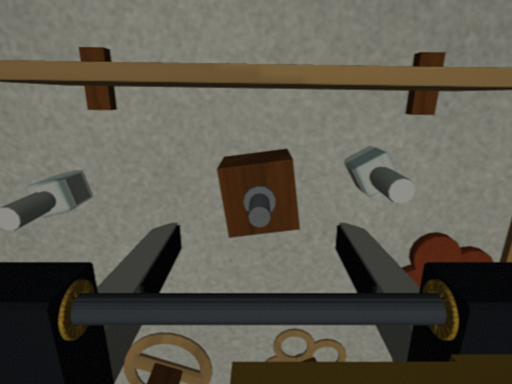

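Pin knob is centred between the fingers, at (260,214). I'll lower and grip.

Emit:
{"api": "send_rows", "payload": {
  "plan": [1,1,20,1.5,0,0,0,1,0,20,0,0,0,0,1,0,18,0,0,0,0,-1,0,0,0,0,0,0,-1,0,0,0,0,0,0],
  "force": 30
}}

```text
clock: 4.05
ee_pos: [0.5661, -0.0616, 0.0812]
tool_rot: [-1.572, -0.002, 0.017]
wrist_force: [-0.5, -0.6, 0.1]
opening: 0.834
```

Emit:
{"api": "send_rows", "payload": {
  "plan": [-1,0,0,0,0,0,0,-1,0,0,0,0,0,0,-1,0,0,0,0,0,0,-1,0,0,0,0,0,0,-1,0,0,0,0,0,0]
}}

```text
clock: 4.68
ee_pos: [0.565, -0.061, 0.0796]
tool_rot: [-1.571, 0.0, 0.016]
wrist_force: [0.4, 0.2, -0.0]
opening: 0.297
```

Emit:
{"api": "send_rows", "payload": {
  "plan": [-1,0,0,0,0,0,0,-1,0,0,0,0,0,0,-1,0,0,0,0,0,0,-1,0,-5,0,0,0,0,-1,0,-10,0,0,0,0]
}}

```text
clock: 5.3
ee_pos: [0.5648, -0.061, 0.0948]
tool_rot: [-1.571, 0.001, 0.016]
wrist_force: [-0.1, 0.1, -0.8]
opening: 0.16
```

Emit:
{"api": "send_rows", "payload": {
  "plan": [-1,0,-25,0,0,0,0,-1,0,-40,0,0,0,0,-1,0,-40,0,0,0,0,-1,0,-20,0,0,0,0,-1,0,0,0,0,0,0]
}}

```text
clock: 5.92
ee_pos: [0.5662, -0.0613, 0.2222]
tool_rot: [-1.572, -0.005, 0.016]
wrist_force: [0.8, -0.6, -0.7]
opening: 0.164
```

Run:
```python
from h import *
s=observe(); print(s['clock'],s['ee_pos'],s['tool_rot'],s['opening'],s['wrist_force'])
A=[]
for n in('side','scene'):
    K,T=T_of(n); im=snapshot(n); np.savez(n+'4.npz',im=im,K=K,T=T); u,v=proj(K,T,[s['ee_pos']])[0]; print(n,u,v); u=int(u);v=int(v)+12
    A.append(cv2.resize(im[max(v-38,0):v+38,u-50:u+50],(400,304),interpolation=cv2.INTER_CUBIC))
K,T=T_of('wrist'); im=snapshot('wrist'); np.savez('w4.npz',im=im,K=K,T=T); A.append(cv2.resize(im,(400,304)));A.append(cv2.resize(im[180:332,156:356],(400,304)))
save('pics/g4.png',np.vstack([np.hstack(A[:2]),np.hstack(A[2:])])[:600])
```

```text
5.925 [ 0.566175   -0.06132021  0.2221776 ] [-1.57231646 -0.00474075  0.01632926] 0.16436253294360312 [ 0.7639595  -0.64520593 -0.70891582]
side 250.12354920843552 160.097320364529
scene 237.63225312015493 151.0251481895416
```

View pics/g4.png

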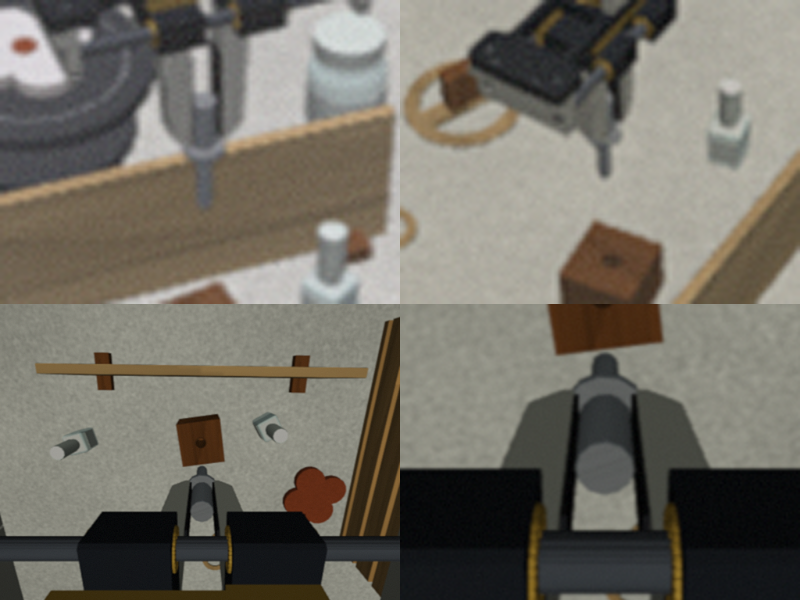

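Pin is gripped and vertical, with its tip about 37 mm above the screen top. I'll carry it over to the fork.

Emit:
{"api": "send_rows", "payload": {
  "plan": [-1,-25,0,51,0,0,0,-1,-25,0,51,0,0,0,-1,-25,0,51,0,0,0,-1,-25,0,51,0,0,0,-1,-25,0,51,0,0,0]
}}

```text
clock: 6.7
ee_pos: [0.4342, 0.1931, 0.2184]
tool_rot: [-1.571, 0.002, 0.016]
wrist_force: [1.5, 0.3, -1.6]
opening: 0.168
```

Emit:
{"api": "send_rows", "payload": {
  "plan": [-1,-25,0,53,0,0,0,-1,0,15,0,0,0,0,-1,0,17,0,0,0,0,-1,0,0,0,0,0,0,-1,0,0,0,0,0,0]
}}

```text
clock: 7.32
ee_pos: [0.4104, 0.2437, 0.1874]
tool_rot: [-1.571, 0.001, 0.015]
wrist_force: [-0.0, -0.6, 0.0]
opening: 0.166
```

Run:
```python
from h import *
s=observe(); print(s['clock'],s['ee_pos'],s['tool_rot'],s['opening'],s['wrist_force'])
A=[]; p=np.array(s['ee_pos'])
for n in('side','scene'):
    K,T=T_of(n); im=snapshot(n); np.savez(n+'5.npz',im=im,K=K,T=T)
    tip=proj(K,T,[p-[0,0,.0745]])[0]; hole=proj(K,T,[[.4104,.2442,.079]])[0]; print(n,'pred tip',tip,'hole',hole)
    u,v=((tip+hole)/2).astype(int)
    A.append(cv2.resize(im[v-38:v+38,u-50:u+50],(400,304),interpolation=cv2.INTER_CUBIC)); print('crop origin',u-50,v-38)
K,T=T_of('wrist'); im=snapshot('wrist'); np.savez('w5.npz',im=im,K=K,T=T)
print('wrist',proj(K,T,[p-[0,0,.0745],p+[0,0,.0075],[.4104,.2442,.079]]))
A.append(cv2.resize(im[130:282,156:356],(400,304),interpolation=cv2.INTER_CUBIC));A.append(cv2.resize(im[150:226,206:306],(400,304),interpolation=cv2.INTER_CUBIC))
save('pics/g5.png',np.vstack([np.hstack(A[:2]),np.hstack(A[2:])])[:600])
```

```text
7.325 [0.4104105  0.24371456 0.18738616] [-1.57121915e+00  7.89374977e-04  1.50717789e-02] 0.16601423858335046 [-0.00163916 -0.56793327  0.01611639]
side pred tip [162.24005094 139.2341645 ] hole [163.80168391 148.80205165]
crop origin 113 106
scene pred tip [356.88490704 187.33538123] hole [354.88870507 194.70094797]
crop origin 305 153
wrist [[256.84247007 205.90254865]
 [256.49410921 261.00557095]
 [256.92314323 192.00566634]]
```

View pics/g5.png

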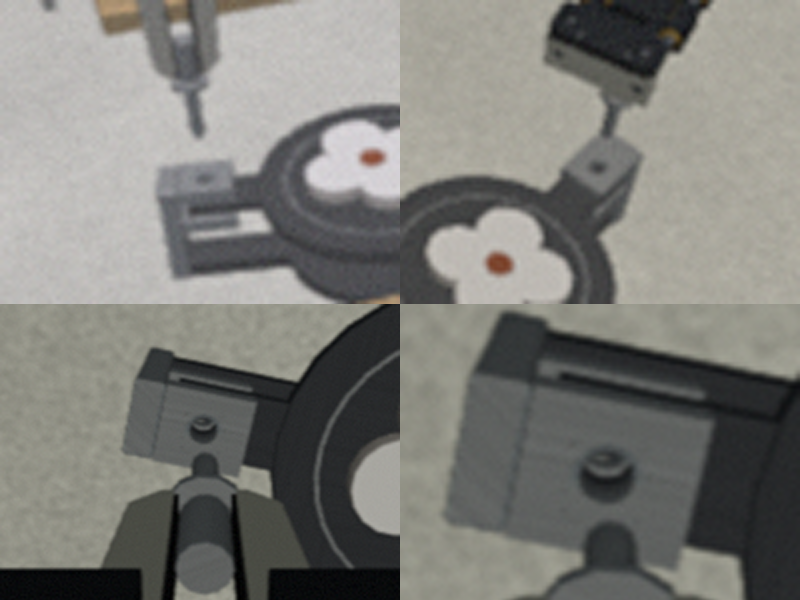

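Run:
```python
from h import *
def hole(n,c,r=6,q=.0):
    D=np.load(n+'.npz'); g=D['im'].sum(2)/3.; x,y=map(int,c)
    sub=g[y-r:y+r+1,x-r:x+r+1]; print(n); print(sub.astype(int)) if n!='w5' else 0
    bg=np.percentile(sub,70); w=np.clip(bg-10-sub,0,None); v,u=np.mgrid[-r:r+1,-r:r+1]; w[np.hypot(u,v)>(5 if n!='w5' else 9)]=0
    c=np.array([x+(w*u).sum()/w.sum(),y+(w*v).sum()/w.sum()]); print(c,ray(D['K'],D['T'],c,.079).round(4)); return c
hole('side5',(164,150)); hole('scene5',(354,194)); hole('w5',(258,192),10)
hole('side0',(164,150)); hole('scene0',(354,194))
```

```text
side5
[[188 191 192 193 194 193 195 190 189 196 191 190 186]
 [191 189 190 191 186 189 184 187 182 185 187 183 174]
 [182 174 177 173 169 163 166 163 158 150 147 153 154]
 [149 146 148 149 144 146 143 143 142 138 136 137 144]
 [135 139 142 140 132 138 138 135 138 136 138 139 137]
 [137 141 142 137 132 121 119 123 128 135 141 141 131]
 [137 143 135 134 113 101 102 108 121 134 138 139 128]
 [134 143 140 136 116 111 107 119 130 136 140 141 129]
 [141 140 141 140 138 131 132 137 135 134 140 138 130]
 [134 135 138 138 135 140 138 123 126 125 122 117 112]
 [120 121 117 111 112 107 109 105 104 102 104 102  99]
 [103 103 107  98 103  97 101  96  97 101  98  94 102]
 [102 103  97  96  99  96  95  91  90  96  88  88  86]]
[164.14807018 152.10666667] [[0.4082 0.2284 0.079 ]]
scene5
[[164 167 163 154 130 121 117 120 119 123 116 119 124]
 [164 163 150 132 118 115 117 122 119 120 112 118 118]
 [160 149 131 120 117 119 119 122 118 122 116 119 118]
 [147 128 119 115 118 120 118 117 122 122 117 123 119]
 [130 117 119 116 119 115 114 119 120 123 119 122 120]
 [115 119 117 120 108  94  96 101 109 119 1
[... 1357 characters left out ...]
 127 113 109 114 112 116 111 114 113 111]
 [154 143 128 113 116 114 114 112 117 114 116 112 113]
 [144 121 115 109 115 116 112 116 116 115 113 115 113]
 [122 110 112 113 110 109 109 112 117 117 118 117 115]
 [113 110 114 112 104  91  91  97 106 116 116 115 114]
 [113 118 116 111  91  74  69  72  92 112 114 115 115]
 [112 115 115 110  91  78  67  75  94 115 115 111 111]
 [106 111 116 117 110  99  97  97 109 114 116 112  98]
 [ 80  98 109 116 119 116 115 118 117 116 111 101  81]
 [ 69  80  96 106 113 117 119 115 116 113 102  81  70]
 [ 63  69  71  85  99 111 118 113 113 103  79  72  81]
 [ 63  66  66  69  79  92 105 114 102  78  68  84  95]]
[353.97320472 194.42015005] [[0.4109 0.2415 0.079 ]]
```

Emit:
{"api": "send_rows", "payload": {
  "plan": [-1,0.2,15,-0.7,0,0,0,-1,0,13,0,0,0,0,-1,0,5,0,0,0,0,-1,0,4,0,0,0,0,-1,0,4,0,0,0,0]
}}

```text
clock: 8.1
ee_pos: [0.4104, 0.2439, 0.1465]
tool_rot: [-1.571, -0.0, 0.016]
wrist_force: [0.6, 0.1, -0.8]
opening: 0.167
```

Tip is 7 mm into the hole with no force. I'll keep lowering it.

Emit:
{"api": "send_rows", "payload": {
  "plan": [-1,0,6,0,0,0,0,-1,0,6,0,0,0,0,-1,0,6,0,0,0,0,-1,0,5,0,0,0,0,-1,0,0,0,0,0,0]
}}

```text
clock: 8.72
ee_pos: [0.41, 0.2437, 0.1232]
tool_rot: [-1.571, 0.001, 0.016]
wrist_force: [-0.3, 0.2, -0.1]
opening: 0.166
```

Emit:
{"api": "send_rows", "payload": {
  "plan": [-1,0,5,0,0,0,0,-1,0,5,0,0,0,0,-1,0,3,0,0,0,0,-1,0,2,0,0,0,0,-1,0,0,0,0,0,0]
}}

```text
clock: 9.35
ee_pos: [0.4103, 0.2438, 0.1087]
tool_rot: [-1.571, -0.0, 0.016]
wrist_force: [-0.6, 0.4, -2.1]
opening: 0.165
```

Emit:
{"api": "send_rows", "payload": {
  "plan": [-1,0,1,0,0,0,0,-1,0,1,0,0,0,0,-1,0,1,0,0,0,0,-1,0,0,0,0,0,0,-1,0,0,0,0,0,0]
}}

```text
clock: 9.98
ee_pos: [0.4105, 0.2439, 0.1084]
tool_rot: [-1.571, -0.002, 0.017]
wrist_force: [-8.2, -2.5, 24.4]
opening: 0.168
```

Seated: it stops at z = 0.1084 (0.1085 expected) with 24 N of resistance. I'll ease off the push, open part way and withdraw.

Emit:
{"api": "send_rows", "payload": {
  "plan": [-1,0,-2.5,0,0,0,0,-0.1,0,0,0,0,0,0,-0.1,0,0,0,0,0,0,-0.1,0,0,0,0,0,0,-0.1,0,0,0,0,0,0]
}}

```text
clock: 10.6
ee_pos: [0.4102, 0.2437, 0.1079]
tool_rot: [-1.571, 0.0, 0.016]
wrist_force: [0.3, -0.3, -0.1]
opening: 0.441
```

Emit:
{"api": "send_rows", "payload": {
  "plan": [-0.1,0,-10,0,0,0,0,-0.1,0,-20,0,0,0,0,-0.1,0,-40,0,0,0,0,-0.1,0,-50,0,0,0,0,-0.1,0,0,0,0,0,0]
}}

```text
clock: 11.22
ee_pos: [0.4127, 0.2446, 0.2328]
tool_rot: [-1.568, -0.009, 0.016]
wrist_force: [0.6, -0.4, 0.3]
opening: 0.446
```

Run:
```python
from h import *
s=observe(); print(s['clock'],s['ee_pos'],s['tool_rot'],s['opening'],s['wrist_force'])
A=[]
for n in('side','scene'):
    K,T=T_of(n); im=snapshot(n); np.savez(n+'6.npz',im=im,K=K,T=T)
    u,v=proj(K,T,[[.43,.24,.09]])[0].astype(int)
    A.append(cv2.resize(im[v-38:v+38,u-50:u+50],(400,304),interpolation=cv2.INTER_CUBIC))
K,T=T_of('wrist'); im=snapshot('wrist'); np.savez('w6.npz',im=im,K=K,T=T)
print(proj(K,T,[[.4104,.2438,.116],[.4104,.2438,.084]]))
A.append(cv2.resize(im,(400,304)));A.append(cv2.resize(im[120:272,180:380],(400,304),interpolation=cv2.INTER_CUBIC))
save('pics/g6.png',np.vstack([np.hstack(A[:2]),np.hstack(A[2:])])[:600])
```

```text
11.225 [0.41271233 0.24463998 0.2328156 ] [-1.56815562 -0.00886797  0.01639148] 0.4457655046497407 [ 0.60465935 -0.3902495   0.28297468]
[[257.28272412 191.05184949]
 [257.28272122 181.36069887]]
```

View pics/g6.png

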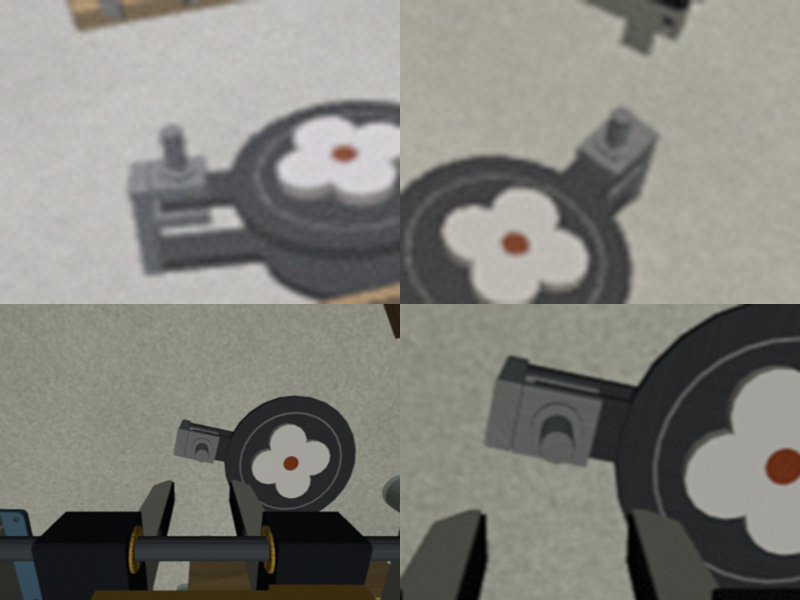

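The pin is seated in all three views and the tile is fully visible (9 pictures used). I'll measure the tile centre and angle from this one.

```bash
cat >> h.py <<'E'
def phase(K,T,mask,cen,z):
    cs,_=cv2.findContours(mask.astype(np.uint8),cv2.RETR_EXTERNAL,cv2.CHAIN_APPROX_NONE); W=ray(K,T,max(cs,key=len)[:,0,:],z)-cen
    t=np.arctan2(W[:,1],W[:,0]); r=np.hypot(W[:,0],W[:,1]); b=np.arange(-np.pi,np.pi,np.pi/36)
    m=np.array([np.median(r[(t>=x)&(t<x+np.pi/36)]) for x in b]); 
    return np.degrees(np.angle(np.nansum(m*np.exp(4j*(b+np.pi/72)))))/4,(m*1000).round()
E
python3 - <<'E'
from h import *
D=np.load('w6.npz'); im,K,T=D['im'],D['K'],D['T']; hsv=cv2.cvtColor(im,cv2.COLOR_RGB2HSV).astype(int)
red=(hsv[...,1]>90)&((hsv[...,0]<12)|(hsv[...,0]>170))
m,c,a=blob(red,(371,200)); dot=ray(K,T,c,.079)[0]; print('dot',c,a,dot.round(4))
br=((hsv[...,2]>115)&(hsv[...,1]<60)|m); vv,uu=np.mgrid[:384,:512]
P=ray(K,T,np.c_[uu.ravel(),vv.ravel()],.079)-dot; r=np.hypot(P[:,0],P[:,1]).reshape(384,512)
m2,_,a2=blob(br&(r<.065),c); q=P.reshape(384,512,3)[m2]; cen=dot+q.mean(0); print('centroid-dot mm',q.mean(0)*1000,cen)
mm=m2.copy().astype(np.uint8)
print(phase(K,T,mm,cen,.079))
hull=cv2.convexHull(np.argwhere(mm)[:,::-1].astype(np.int32)); print(hull.shape)
E
```

```text
dot [371.91439689 200.85214008] 257 [0.5291 0.2234 0.079 ]
centroid-dot mm [-0.4584807   1.91235784  0.        ] [0.52865599 0.22532102 0.079     ]
(np.float64(13.42985162293789), array([49., 50., 51., 51., 51., 50., 49., 47., 44., 42., 38., 35., 35.,
       39., 43., 45., 48., 50., 51., 52., 52., 52., 51., 50., 49., 46.,
       43., 40., 36., 33., 37., 40., 43., 46., 48., 49., 50., 50., 50.,
       50., 49., 48., 46., 44., 41., 38., 34., 33., 35., 38., 41., 43.,
       45., 47., 48., 49., 49., 49., 49., 48., 47., 45., 42., 40., 37.,
       34., 33., 37., 40., 43., 46., 48.]))
(30, 1, 2)
```

Emit:
{"api": "send_rows", "payload": {
  "plan": [1,26,0,-56,0,0,0,1,26,0,-56,0,0,0,1,26,0,-56,0,0,0,1,26,0,-56,0,0,0,1,26,0,-56,0,0,0]
}}

```text
clock: 12.0
ee_pos: [0.5445, -0.0357, 0.2264]
tool_rot: [-1.57, 0.003, 0.016]
wrist_force: [0.8, 0.0, 0.1]
opening: 0.937
```

Emit:
{"api": "send_rows", "payload": {
  "plan": [1,26,0,-56,0,0,0,1,26,0,-56,0,0,0,1,10,0,-56,0,0,0,1,0,0,-48,0,0,0,1,0,0,0,0,0,0]
}}

```text
clock: 12.62
ee_pos: [0.6091, -0.2525, 0.2251]
tool_rot: [-1.569, 0.004, 0.012]
wrist_force: [-0.2, -0.0, -0.2]
opening: 1.003
```

Run:
```python
from h import *
s=observe(); print(s['clock'],s['ee_pos'],s['tool_rot'],s['opening'])
K,T=T_of('wrist'); im=snapshot('wrist'); np.savez('w7.npz',im=im,K=K,T=T)
print(proj(K,T,[[.617,-.28,.044]]))
save('pics/w7.png',cv2.resize(im,(800,600),interpolation=cv2.INTER_CUBIC))
```

```text
12.625 [ 0.60905872 -0.25250607  0.22509271] [-1.5693408   0.00389799  0.01157174] 1.0033372692683253
[[264.79438094 196.24110076]]
```

View pics/w7.png

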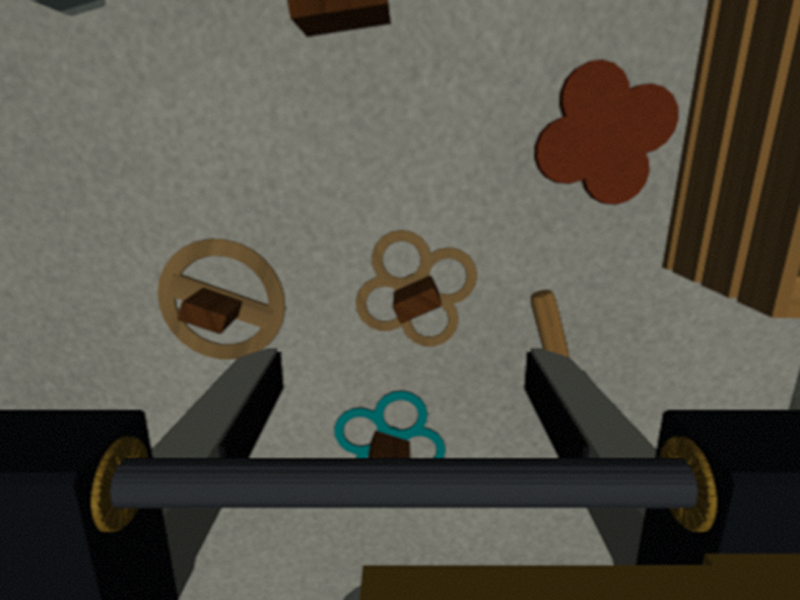

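The stencil centre is at about (417,288) and its handle rises about 20° to the right. The round one is at (222,298), the turquoise at (390,430), and the brush is to the right. I'll measure it by mask.

Run:
```python
from h import *
D=np.load('w7.npz'); im,K,T=D['im'],D['K'],D['T']; hsv=cv2.cvtColor(im,cv2.COLOR_RGB2HSV).astype(int)
m=(hsv[...,1]>70)&(hsv[...,0]<25); m[:140]=0;m[228:]=0;m[:,:222]=0;m[:,312:]=0
m,c,a=blob(m,(266,186)); mm=m.astype(np.uint8)
cs,_=cv2.findContours(mm,cv2.RETR_EXTERNAL,cv2.CHAIN_APPROX_NONE); W=ray(K,T,max(cs,key=len)[:,0,:],.003)
(cx,cy),r=cv2.minEnclosingCircle((W[:,:2]*1000).astype(np.float32)); cen=np.array([cx/1000,cy/1000,.003]); print('enc',cx,cy,r)
print(phase(K,T,mm,cen,.003))
# holes of petals
cs,h=cv2.findContours(mm,cv2.RETR_CCOMP,cv2.CHAIN_APPROX_NONE)
for k,q in zip(cs,h[0]):
    if q[3]>=0 and cv2.contourArea(k)>40: print('hole',ray(K,T,k[:,0,:],.004).mean(0)[:2].round(4),cv2.contourArea(k))
hd=m&(hsv[...,2]<np.where(1,75,0)); v,u=np.nonzero(hd); print('handle dark',len(u),hsv[m][:,2].min(),np.percentile(hsv[m][:,2],[5,25,50,75]))
n,l,st,cc=cv2.connectedComponentsWithStats(hd.astype(np.uint8)); i=1+st[1:,4].argmax(); pts=np.argwhere(l==i)[:,::-1]
print('hd',cc[i],st[i]); W=ray(K,T,pts,.044); rect=cv2.minAreaRect((W[:,:2]*1000).astype(np.float32)); print(rect)
```

```text
enc 619.1722412109375 -279.11151123046875 51.34210968017578
(np.float64(25.149597975277462), array([45., 48., 49., 51., 51., 51., 51., 50., 48., 46., 44., 42., 38.,
       35., 35., 38., 41., 44., 46., 48., 50., 51., 51., 51., 50., 49.,
       48., 46., 43., 40., 37., 34., 34., 37., 41., 43., 46., 48., 49.,
       50., 50., 51., 50., 49., 47., 46., 43., 40., 38., 34., 34., 37.,
       40., 44., 46., 48., 50., 50., 51., 51., 51., 50., 48., 46., 44.,
       42., 38., 34., 35., 37., 41., 44.]))
hole [ 0.6319 -0.3062] 341.5
hole [ 0.5921 -0.2908] 371.0
hole [ 0.6445 -0.2669] 443.5
hole [ 0.607  -0.2539] 481.0
handle dark 601 25 [ 35.  75. 100. 104.]
hd [265.96173045 190.99833611] [252 176  30  31 601]
((617.6846313476562, -273.88616943359375), (34.682342529296875, 24.758678436279297), 25.78217315673828)
```

Emit:
{"api": "send_rows", "payload": {
  "plan": [0.3,9.7,0,-26.6,0,0,0,0.3,0,0,0,0,10,0,0.3,0,0,0,0,10,0,0.3,0,0,0,0,10,0,0.3,0,0,0,0,10,0]
}}

```text
clock: 13.3
ee_pos: [0.6202, -0.273, 0.2272]
tool_rot: [-1.57, 0.002, -0.686]
wrist_force: [-0.2, -0.2, -0.7]
opening: 0.654
```

Emit:
{"api": "send_rows", "payload": {
  "plan": [0.3,0,0,0,0,10,0,0.3,0,0,0,0,10,0,0.3,0,50,0,0,5.5,0,0.3,0,50,0,0,0,0,0.3,0,0,0,0,0,0]
}}

```text
clock: 13.92
ee_pos: [0.6174, -0.2715, 0.123]
tool_rot: [-1.576, 0.01, -1.125]
wrist_force: [-1.2, 0.3, 0.8]
opening: 0.653
```

Run:
```python
from h import *
s=observe(); print(s['clock'],s['ee_pos'],s['tool_rot'],s['opening'])
K,T=T_of('wrist'); im=snapshot('wrist'); np.savez('w8.npz',im=im,K=K,T=T)
hsv=cv2.cvtColor(im,cv2.COLOR_RGB2HSV).astype(int)
p0=proj(K,T,[[.619,-.279,.004],[.619,-.279,.044]]); print(p0)
q=proj(K,T,[[.619+.062*np.cos(a),-.279+.062*np.sin(a),.002] for a in np.arange(0,6.28,.3)])
roi=cv2.fillConvexPoly(np.zeros((384,512),np.uint8),cv2.convexHull(q.astype(np.int32)),1)>0
m=(hsv[...,1]>70)&(hsv[...,0]<25)&roi
mm=m.astype(np.uint8)
cs,h=cv2.findContours(mm,cv2.RETR_CCOMP,cv2.CHAIN_APPROX_NONE)
for k,qq in zip(cs,h[0]):
    if qq[3]>=0 and cv2.contourArea(k)>40: print('hole',ray(K,T,k[:,0,:],.004).mean(0)[:2].round(4),cv2.contourArea(k))
m,c,a=blob(m,p0[0]); print(a); cs,_=cv2.findContours(m.astype(np.uint8),cv2.RETR_EXTERNAL,cv2.CHAIN_APPROX_NONE); W=ray(K,T,max(cs,key=len)[:,0,:],.003)
print(cv2.minEnclosingCircle((W[:,:2]*1000).astype(np.float32)))
save('pics/w8.png',im)
```

```text
13.925 [ 0.6174045  -0.27151172  0.12296901] [-1.57649794  0.01015195 -1.1252104 ] 0.653185026384249
[[268.15399762 190.05187771]
 [269.25253455 205.43504907]]
hole [ 0.5922 -0.2933] 404.0
hole [ 0.6317 -0.3056] 839.0
hole [ 0.6077 -0.255 ] 829.5
hole [ 0.6452 -0.2682] 891.5
4640
((619.4351806640625, -280.52685546875), 51.364356994628906)
```

View pics/w8.png

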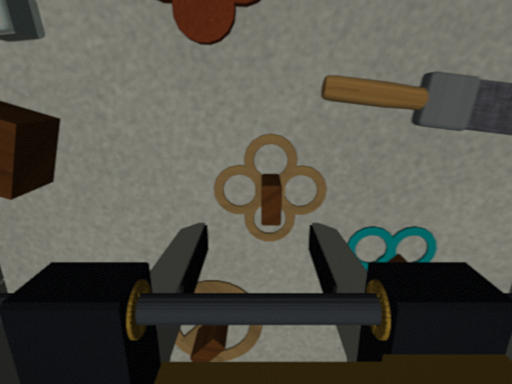

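The stencil is aligned with the jaws, handle at (270,200), and needs about an 8.5 mm correction along the jaws. I'll descend and grip.

Emit:
{"api": "send_rows", "payload": {
  "plan": [0.3,8.5,0,-2,0,0,0,0.3,0,35,0,0,0,0,0.3,0,35,0,0,0,0,0.3,0,24,0,0,0,0,-1,0,0,0,0,0,0]
}}

```text
clock: 14.6
ee_pos: [0.6224, -0.2844, 0.0344]
tool_rot: [-1.571, 0.0, -1.127]
wrist_force: [-0.4, 0.6, 0.3]
opening: 0.586
```

Emit:
{"api": "send_rows", "payload": {
  "plan": [-1,0,0,0,0,0,0,-1,0,0,0,0,0,0,-1,0,0,0,0,0,0,-1,0,0,0,0,0,0,-1,0,0,0,0,0,0]
}}

```text
clock: 15.22
ee_pos: [0.6225, -0.284, 0.0348]
tool_rot: [-1.57, -0.0, -1.127]
wrist_force: [-0.8, 0.5, 4.1]
opening: 0.17
```

Emit:
{"api": "send_rows", "payload": {
  "plan": [-1,0,0,0,0,0,0,-1,0,0,0,0,0,0,-1,0,-10,0,0,0,0,-1,0,-20,0,0,0,0,-1,0,-20,0,0,0,0]
}}

```text
clock: 15.85
ee_pos: [0.6225, -0.2842, 0.0856]
tool_rot: [-1.571, -0.001, -1.127]
wrist_force: [1.4, 0.0, -0.2]
opening: 0.169
```

Gripped at opening 0.169 (17 mm handle) and lifted. I'll raise it higher and carry it over the screen.

Emit:
{"api": "send_rows", "payload": {
  "plan": [-1,0,-45,0,0,0,0,-1,0,-50,0,0,0,0,-1,0,-45,0,0,0,0,-1,-20,0,5,0,0,0,-1,-40,0,10,0,0,0]
}}

```text
clock: 16.48
ee_pos: [0.6096, -0.2235, 0.2244]
tool_rot: [-1.57, -0.001, -1.129]
wrist_force: [1.2, 1.2, -2.2]
opening: 0.17
```

Emit:
{"api": "send_rows", "payload": {
  "plan": [-1,-50,0,14,0,0,0,-1,-50,0,14,0,0,0,-1,-50,0,14,0,0,0,-1,-50,0,14,0,0,0,-1,-50,0,14,0,0,0]
}}

```text
clock: 17.1
ee_pos: [0.5643, 0.0347, 0.2236]
tool_rot: [-1.572, 0.001, -1.127]
wrist_force: [-0.1, 0.3, -0.8]
opening: 0.169
```

Emit:
{"api": "send_rows", "payload": {
  "plan": [-1,-50,0,14,0,0,0,-1,-50,0,14,0,0,0,-1,-30,0,8,0,0,0,-1,0,0,0,0,6,0,-1,0,0,0,0,6,0]
}}

```text
clock: 17.73
ee_pos: [0.541, 0.1665, 0.2234]
tool_rot: [-1.573, 0.0, -1.338]
wrist_force: [0.1, 0.1, -2.1]
opening: 0.171
```

Run:
```python
from h import *
s=observe(); print(s['clock'],s['ee_pos'],s['tool_rot'],s['opening'],s['wrist_force'])
K,T=T_of('wrist'); im=snapshot('wrist'); np.savez('w9.npz',im=im,K=K,T=T)
A=[cv2.resize(im,(400,300))]
for n in('scene','side'):
    K,T=T_of(n); im=snapshot(n); np.savez(n+'9.npz',im=im,K=K,T=T); u,v=proj(K,T,[[.529,.223,.12]])[0].astype(int)
    A.append(cv2.resize(im[v-54:v+54,u-72:u+72],(400,300),interpolation=cv2.INTER_CUBIC))
A.append(A[0]*0); save('pics/g9.png',np.vstack([np.hstack(A[:2]),np.hstack(A[2:])]))
```

```text
17.725 [0.54102992 0.16648601 0.22343841] [-1.57260041e+00  2.68665709e-04 -1.33787801e+00] 0.17054458399614067 [ 0.10604854  0.13497445 -2.07678955]
```

View pics/g9.png

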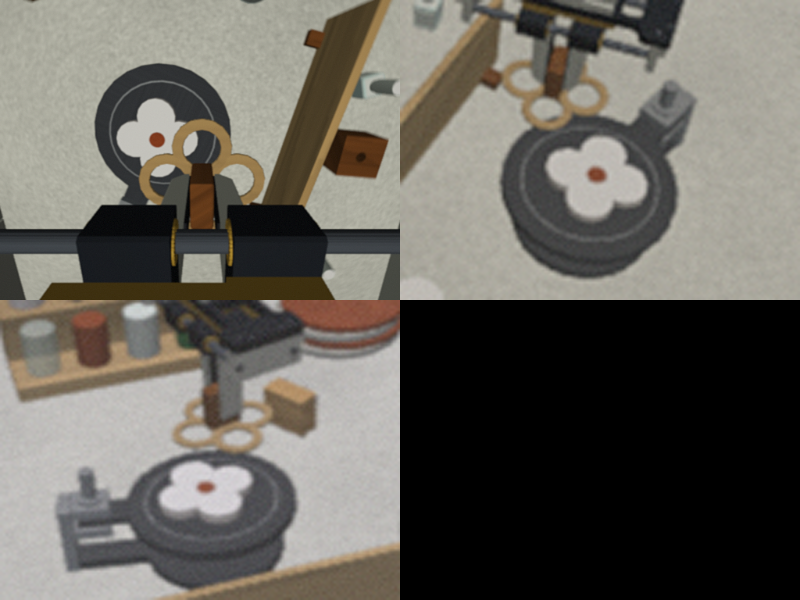

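View w9 (12 of 12 pictures used) shows the stencil level in the jaws, the tile undisturbed and the pin still seated. From here I work with numbers only, starting with the in-hand stencil pose and the tile in this wrist frame.

```bash
cat > st.py <<'E'
from h import *
def stencil(f,und):  # und: underside = TCPz-und
    D=np.load(f); im,K,T=D['im'],D['K'],D['T']; p=D['p']; yaw=D['yaw']; z=p[2]-und+.004
    hsv=cv2.cvtColor(im,cv2.COLOR_RGB2HSV).astype(int)
    cx=proj(K,T,[[p[0]+.062*np.cos(a),p[1]+.062*np.sin(a),z] for a in np.arange(0,6.28,.2)])
    roi=cv2.fillConvexPoly(np.zeros((384,512),np.uint8),cv2.convexHull(cx.astype(np.int32)),1)>0
    m=(hsv[...,1]>70)&(hsv[...,0]>8)&(hsv[...,0]<28)&(hsv[...,2]>70)&roi
    cs,h=cv2.findContours(m.astype(np.uint8),cv2.RETR_CCOMP,cv2.CHAIN_APPROX_NONE)
    X=np.array([[np.cos(yaw),np.sin(yaw)],[-np.sin(yaw),np.cos(yaw)]])
    for k,q in zip(cs,h[0]):
        if cv2.contourArea(k)>150:
            W=ray(K,T,k[:,0,:],z)[:,:2]-p[:2]; c,r=cv2.minEnclosingCircle((W*1000).astype(np.float32)); 
            print('hole' if q[3]>=0 else 'outer','px',k[:,0,:].mean(0).round(),'tool(x,z) mm',(X@np.array(c)).round(1),'r',round(r,1),cv2.contourArea(k))
    red=(hsv[...,1]>110)&((hsv[...,0]<9)|(hsv[...,0]>170))&(hsv[...,2]>60)
    d=proj(K,T,[[.529,.2232,.079]])[0]; mm,c,a=blob(red,d); print('dot pred',d.round(),'found',c.round(1),a,ray(K,T,c,.079)[0].round(4))
E
python3 - <<'E'
from st import *
D=dict(np.load('w9.npz')); np.savez('w9.npz',**D,p=np.array([.54103,.16649,.22344]),yaw=-1.33788)
stencil('w9.npz',.0348)
E
```

```text
outer px [258. 265.] tool(x,z) mm [ -0.4 -25.9] r 23.5 1655.5
outer px [349. 236.] tool(x,z) mm [55.6 -3.1] r 20.0 407.0
outer px [200. 179.] tool(x,z) mm [-35.5  33.3] r 6.0 189.5
outer px [258. 208.] tool(x,z) mm [-1.1 -0.1] r 51.2 4604.5
dot pred [200. 180.] found [202. 182.] 1 [0.5269 0.2212 0.079 ]
```

Emit:
{"api": "send_rows", "payload": {
  "plan": [-1,-28,0,1,0,0,0,-1,-28.8,0,0.5,0,0,0,-1,0,20,0,0,0,0,-1,0,30,0,0,0,0,-1,0,0,0,0,0,0]
}}

```text
clock: 18.5
ee_pos: [0.5286, 0.2206, 0.1717]
tool_rot: [-1.577, 0.0, -1.335]
wrist_force: [-1.1, 0.2, -0.7]
opening: 0.173
```

Run:
```python
from st import *
s=observe(); p=np.array(s['ee_pos']); print(s['clock'],p,s['tool_rot'],s['opening'],s['wrist_force'])
for n in ('wrist','scene','side'):
    K,T=T_of(n); np.savez(n+'10.npz',im=snapshot(n),K=K,T=T,p=p,yaw=s['tool_rot'][2])
stencil('wrist10.npz',.0348)
# angles in the wrist view: stencil front outline and tile phase
D=np.load('wrist10.npz'); im,K,T=D['im'],D['K'],D['T']; hsv=cv2.cvtColor(im,cv2.COLOR_RGB2HSV).astype(int)
z=p[2]-.0308
m=(hsv[...,1]>60)&(hsv[...,0]<28)
q=proj(K,T,[[p[0]+.06*np.cos(a),p[1]+.06*np.sin(a),z] for a in np.arange(0,6.28,.2)])
m&=cv2.fillConvexPoly(np.zeros((384,512),np.uint8),cv2.convexHull(q.astype(np.int32)),1)>0
mm,_,a=blob(m,proj(K,T,[p-[0,0,.03]])[0]); print(a)
ph,r=phase(K,T,mm,np.array([p[0],p[1],z]),z); print(ph,r.tolist())
```

```text
18.5 [0.52864474 0.22055205 0.1717311 ] [-1.57682636e+00  2.51807945e-04 -1.33463793e+00] 0.17294190220178898 [-1.14947925  0.18906863 -0.72732961]
outer px [258. 265.] tool(x,z) mm [ -0.4 -26.2] r 23.5 1637.0
outer px [255. 196.] tool(x,z) mm [-1.9 22.5] r 7.3 290.0
outer px [258. 208.] tool(x,z) mm [-0.8 -0.3] r 51.5 4544.0
dot pred [256. 196.] found [255.3 196. ] 3 [0.5291 0.2238 0.079 ]
7673
13.166715555498254 [49.0, 48.0, 48.0, 48.0, 48.0, 42.0, 31.0, 24.0, 20.0, 17.0, 15.0, 14.0, 12.0, 41.0, 39.0, 35.0, 38.0, 44.0, 45.0, 42.0, 46.0, 45.0, 45.0, 43.0, 36.0, 32.0, 27.0, 38.0, 35.0, 32.0, 34.0, 37.0, 40.0, 43.0, 46.0, 47.0, 48.0, 49.0, 50.0, 49.0, 49.0, 48.0, 47.0, 45.0, 43.0, 41.0, 38.0, 34.0, 33.0, 37.0, 33.0, 31.0, 35.0, 39.0, 46.0, 43.0, 47.0, 48.0, 43.0, 50.0, 40.0, 38.0, 39.0, 42.0, 14.0, 16.0, 17.0, 19.0, 22.0, 26.0, 32.0, 43.0]
```

Emit:
{"api": "send_rows", "payload": {
  "plan": [-1,-1.8,15,1,0,0,0,-1,0,14,0,0,0,0,-1,0,6,0,0,0,0,-1,0,0,0,0,0,0,-1,0,0,0,0,0,0]
}}

```text
clock: 19.27
ee_pos: [0.5317, 0.2229, 0.1394]
tool_rot: [-1.57, -0.0, -1.336]
wrist_force: [-0.6, -0.1, -1.0]
opening: 0.169
```

```bash
cat > chk.py <<'E'
from st import *
s=observe(); p=np.array(s['ee_pos']); print(s['clock'],p,s['tool_rot'],s['opening'],s['wrist_force'])
for n in ('wrist','scene','side'):
    K,T=T_of(n); np.savez(n+'11.npz',im=snapshot(n),K=K,T=T,p=p,yaw=s['tool_rot'][2])
stencil('wrist11.npz',.0348)
# stencil outline in the fixed views at its expected plane; pin knob still above fork
for n in('scene','side'):
    D=np.load(n+'11.npz'); im,K,T=D['im'],D['K'],D['T']; hsv=cv2.cvtColor(im,cv2.COLOR_RGB2HSV).astype(int); z=p[2]-.0308
    q=proj(K,T,[[p[0]+.06*np.cos(a),p[1]+.06*np.sin(a),z] for a in np.arange(0,6.28,.2)])
    m=(hsv[...,1]>75)&(hsv[...,0]>11)&(hsv[...,0]<28)&(hsv[...,2]>85)&(cv2.fillConvexPoly(np.zeros((384,512),np.uint8),cv2.convexHull(q.astype(np.int32)),1)>0)
    v,u=np.nonzero(m); e=proj(K,T,[[p[0]+.028*np.cos(a)+.024*np.cos(b),p[1]+.028*np.sin(a)+.024*np.sin(b),z] for a in p[2]*0+np.radians(13)+np.arange(4)*np.pi/2 for b in np.arange(0,6.28,.2)])
    print(n,'ply bbox u',np.percentile(u,[1,99]),'v',np.percentile(v,[1,99]),len(u),'| pred u',e[:,0].min().round(1),e[:,0].max().round(1),'v',e[:,1].min().round(1),e[:,1].max().round(1))
E
python3 chk.py
```

```text
19.275 [0.53168307 0.22291071 0.13937062] [-1.57037473e+00 -1.21614940e-05 -1.33641709e+00] 0.168790447093296 [-0.58093461 -0.07862035 -1.0171789 ]
outer px [258. 265.] tool(x,z) mm [ -0.4 -25.7] r 23.5 1645.5
outer px [258. 213.] tool(x,z) mm [-0.8 -0.1] r 51.5 6329.5
hole px [258. 189.] tool(x,z) mm [-0.8 26.5] r 15.5 1712.5
dot pred [258. 216.] found [258.5 206.5] 6 [0.536  0.2244 0.079 ]
scene ply bbox u [313. 349.] v [199. 227.] 268 | pred u 312.2 349.6 v 199.1 228.8
side ply bbox u [189.   220.47] v [125. 146.] 154 | pred u 188.7 222.8 v 126.6 145.9
```

Heights agree in both fixed views. I'll trim by 2.5 mm and lower the last 14 mm in small steps.

Emit:
{"api": "send_rows", "payload": {
  "plan": [-1,-0.2,0,-2.5,0,0,0,-1,0,5,0,0,0,0,-1,0,5,0,0,0,0,-1,0,4,0,0,0,0,-1,0,0,0,0,0,0]
}}

```text
clock: 20.05
ee_pos: [0.5286, 0.2224, 0.1245]
tool_rot: [-1.572, 0.0, -1.336]
wrist_force: [0.6, 0.0, -1.3]
opening: 0.173
```

```bash
python3 chk.py
python3 - <<'E'
from h import *
# tile angle/centre from fresh unoccluded-as-possible view w6 notches; pin knob unchanged since release?
for n in('scene','side'):
    a,b=np.load(n+'6.npz'),np.load(n+'11.npz'); u,v=proj(a['K'],a['T'],[[.4104,.2438,.1]])[0].astype(int)
    print(n,'pin patch change',np.abs(a['im'][v-10:v+10,u-9:u+9].astype(int)-b['im'][v-10:v+10,u-9:u+9]).mean().round(1))
D=np.load('w6.npz'); im,K,T=D['im'],D['K'],D['T']; hsv=cv2.cvtColor(im,cv2.COLOR_RGB2HSV).astype(int)
P=np.array([.529,.2233,.079]); vv,uu=np.mgrid[:384,:512]; r=np.hypot(*(ray(K,T,np.c_[uu.ravel(),vv.ravel()],.079)-P)[:,:2].T).reshape(384,512)
for t in(110,125,135): print(t,phase(K,T,((hsv[...,2]>t)&(hsv[...,1]<60)|(r<.012))&(r<.065),P,.079)[0])
E
```

```text
20.05 [0.52862428 0.22241035 0.12454996] [-1.57194260e+00  4.12542482e-05 -1.33643493e+00] 0.17314524019417313 [ 0.55828011  0.02837027 -1.27231564]
outer px [258. 265.] tool(x,z) mm [ -0.8 -26. ] r 23.6 1659.5
outer px [258. 208.] tool(x,z) mm [-0.8  0.6] r 51.5 4515.5
dot pred [258. 219.] found [256.6 206.6] 11 [0.5378 0.2264 0.079 ]
scene ply bbox u [313. 348.] v [201. 229.] 258 | pred u 312.0 349.0 v 201.5 231.0
side ply bbox u [188.36 220.  ] v [130. 150.] 137 | pred u 188.2 222.1 v 131.1 150.5
scene pin patch change 46.4
side pin patch change 2.8
110 13.511795403843553
125 13.43761930756208
135 13.518335922652058
```

All checks agree: centred to about 1 mm, underside about 10.7 mm above the tile, and 13.4° against 13.5°. I'll hand it in.

```bash
python3 -c "
from bench import *
print(finish_job()); s=observe(); print(s['clock'],s['ee_pos'],s['opening'])"
```

```text
the job is handed in; nothing more can be done
None
the job is handed in; nothing more can be done
```

The job is handed in at about 20 s: the wheel is locked and the flower stencil is still held over the wet tile. No verdict was reported, so what follows rests on my own measurements.

**Pin:** I moved it from its block into the fork and pushed until it stopped. The tool stood at z = 0.1084 against 0.1085 expected, with 24 N of resistance, and three views afterwards showed the head seated.

**Stencil:** I picked up the plain plywood flower and carried it over the screen.

| Last check | Measured |
|---|---|
| Offset from tile centre | about 1 mm |
| Underside above tile | about 10.7 mm |
| Stencil / tile angle | 13.4° / 13.5° |
| Tool tilt | about 0.1° |
| Gripper opening on the handle | 0.17 (about 16 mm) |

I saw no unusual wrist force on the way.

**Checks that were weak or disagreed:**
- **Brown dot:** the stencil hid it in the last views, so the final centring relies on the earlier dot fix plus the arm's measured pose.
- **Pin area:** the scene camera's patch around the pin changed by 46 grey levels, probably because the gripper now blocks it, though I did not confirm that. The same patch in the side view was unchanged (2.8).
- **Fork hole:** the side camera placed it about 15 mm off in y because its edge was hard to separate. I used the wrist and scene values instead, and the pin went in without force.

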